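Press a copper plaque flush with an oiled packing key

ROBOT

A 6-joint arm with a two-finger parallel gripper is mounted at the origin on the work surface. World frame = base frame: x ahead of the robot, y to its left, z up, the work surface at z = 0. Lengths are in m, angles in rad, forces in N, time in s.
With the tool pointing down it reaches from about 0.275 to 0.725 m from the base axis. Payload 5.6 kg.
Tool frame: the origin (TCP) lies at the very end of the fingers, on their centre line; the grasp point (between the pads) lies 19 mm behind it; y points along the fingers, x is the direction in which the jaws open and shut, and the axes are right-handed (so a half turn about y gives the same grasp; the last joint's range is limited). The gripper opens to 85 mm and grips with 20 to 120 N. Pads are 22 mm wide; open, the fingers measure 114 mm over their backs; the gripper's body (76 mm by 85 mm) begins 54 mm behind the grasp point. The pads swing forward as they close: fully open they stand 13 mm farther back than shut.
Start: joints at [-0.98, 0.255, 0.108, 0, -1.424, -0.285], TCP at [0.166, -0.524, 0.231] pointing down, gripper open.
Joint ranges: [-2.95, 2.95], [-1.21, 1.97], [-1.09, 1.5], [-2.87, 1.71], [-2.94, -0.07], [-3.05, 3.05]. Speed limits (rad/s): [2.57, 2.57, 3.14, 3.14, 3.14, 3.14].

INTERFACE

Orientations are given as a rotation vector (axis times angle).
In Python, from rig import robot gives the robot as it stands.
- The arm moves only by the shell command python3 -m jog 'ROWS' [FORCE]. ROWS is JSON, one flat list of numbers, 7 for each row, row after row: the turn, a rotation vector about the world's x, y, z in rad, then the shift along the world's x, y, z in cm, then the opening, from 0 (shut) to 1 (fully open). In form: [wx, wy, wz, x, y, z, hand, wx, wy, wz, x, y, z, hand, ...]. A call has 1 to 12 rows; each row shifts and turns the commanded pose from where the row before left it; what a row does not reach is not made up. A row lasts 1/8 s, in which the tool goes at most 62.5 mm and 10.7 degrees, less where a joint would pass 70% of its speed; a pose out of reach is approached as far as the arm can. A call is refused whole if a number of a shift passes 6.25 or a number of a turn 0.188, either way. A call with a gripper value outside its range is refused whole. The fingers move at their own pace and stop on an object; FORCE is the grip in N (left out, the last holds). Time passes only in rows, so rows that do not move let the fingers close. It gives the time, the measured TCP pose, the force and the opening at its end, in the units of the state.
- robot.sense(): the state, without advancing time (a new reading comes with each control period).
- robot.get_image(name): name is "scene" or "top"; returns the picture (480x640x3 uint8, red, green, blue); there is no depth.
- robot.get_calibration(name): a dict with "vertical_fov" (degrees; the focal length in pixels is half the picture's height over the tangent of half this angle, whatever the lens; pixels are square), "cx", "cy" (the principal point, pixels), "world_to_cam" (4x4, takes a point from world to camera coordinates). Camera axes: x right, y up, looking along -z (the intrinsics and any distortion apply to the point x, -y, -z); pixel columns grow to the right and rows downward; lengths in m; the calibration is good to about 2 mm. A picture is of the moment at which its call begins. get_calibration takes no time and is no camera call.
- robot.close_job(): hands the job in, once; it reports no verdict.
The state is a dict: "time": time; "joints": joint angles; "joint_vel": joint speeds; "tau": joint torques, N m; "ee_pos": TCP position; "tcp_rot": TCP orientation; "wrist_force": force on the tool from outside, world axes, zero at the start; "torque": the same for the moment, N m; "grip_width": finger opening in m.
Only numpy, scipy, OpenCV 4.12 (cv2) and the standard library are available. Lean on these libraries where they do the work, as an engineer would, in place of code of your own. Each camera call takes 0.05 s, during which the arm holds its last target. There are 200 camera calls.

TASK

Pick up the packing key that stands on the bench and dip its foot into the small open oil pot. Then slide the key, upright and square, down to the bed in the one gap between the stop blocks and the copper plaque that is wide enough for it, and push the plaque with it until the plaque's whole far edge is flush against the fence. Finish like that, still gripping the key and pressing the plaque firmly against the fence; leave the pot and the other things on the bench standing where they are.

Things in the scene. Friction and masses are not known exactly. Their poses are not given: they have to be found in the camera images.
- key: packing key, loose, standing upright on the bench at the start: an upright bar 76 mm tall in all; a plain steel blade, 16 mm thick (its x) by 22 mm wide (its y) and 34 mm tall, with a white nylon grip above it, 20 mm thick (x) by 22 mm wide (y), from 34 to 76 mm above the foot. 0.13 kg. Origin: centre of the underside of the foot; z up; it is the same after a half turn about z
- pot: small round open brass oil pot, 74 mm across the rim, walls 4 mm, 45 mm tall, loose, standing upright on the bench. Origin: centre of its underside. Of key and pot one stands left and one right of the fitting bed
- pot_rim (a point): centre of the oil pot's mouth, at rim height
- bed: fitting bed: steel plate fixed to the bench, 150 mm (its x) by 170 mm (its y), 12 mm thick, with a fence across its far end, whose inner face stands at x = +55 mm and is 22 mm high above the plate. Origin: centre of the underside; x points from the stop blocks to the fence, y along the fence, z up
- plaque: copper-faced wooden plaque, 50 mm (its x) by 150 mm (its y), 14 mm thick, 0.2 kg, lying loose and flat on the bed a few mm short of the fence and slightly askew. Origin: centre of its underside; x points to the fence. Flush, its origin is at x = +30 mm and its near edge at x = +5 mm in the bed's frame. Pushed off its middle it may need up to 15 N to square up
- corner_left (a point): the plaque's bottom corner by the fence on its +y side; flush, it is at x = +55 mm in the bed's frame
- corner_right (a point): the plaque's bottom corner by the fence on its -y side; flush, it is at x = +55 mm in the bed's frame
- stop_short: shortest (39 mm) of three steel stop blocks fixed on the bed side by side, in any order, 30 mm centre to centre, each 24 mm wide and 16 mm high above the bed plate; outer ends in line, faces towards the plaque's near edge. Before its face is the wide gap: 34 mm to a flush plaque, 25 to 32 mm at the start. Origin: on the bed plate, 19 mm behind its face, axes as the bed's
- bay (a point): middle of the lower edge of the shortest stop's face, on the bed plate (12 mm above the bench), axes as the bed's; the wide gap runs from here 34 mm along +x to the flush plaque
- stop_mid: middle stop block, 61 mm long: 12 mm between its face and a flush plaque, too narrow for the key. Origin: on the bed plate, 41 mm behind its face
- stop_long: longest stop block, 65 mm long: 8 mm between its face and a flush plaque, too narrow for the key. Origin: on the bed plate, 45 mm behind its face
- mallet: bystander: mallet lying flat, white head 110 mm long and 48 mm across, wooden handle reaching 190 mm to its -y. Origin under the middle of its head
- bowl: bystander: copper bowl 130 mm across, 50 mm tall. Origin under its centre
- jar: bystander: glass jar 64 mm across, 90 mm tall. Origin under its centre
- candlestick: bystander: brass candlestick 72 mm across the foot, 110 mm tall. Origin under its centre
- driver: bystander: screwdriver lying flat
- can: bystander: steel can 68 mm across, 100 mm tall. Origin under its centre
- mug: bystander: white mug 76 mm across, 85 mm tall, handle at its +y. Origin under its centre
Things that resemble listed ones, but are neither listed nor needed, are in the scene too. What is shaped like the key but purple or yellow is not meant.

How it is judged:
By the outcome, as a careful person would: the job done as asked, in the order asked, and still so for the second after the job is handed in, while the arm keeps its last pose, push and grip.
It also fails if it takes over 54 s, if anything falls off the work surface, if the arm or the gripper's body presses on something with over 40 N, if the wrist force passes 120 N, or if a joint passes its speed limit or range.

## Working session

There is one attempt and no reset: what is moved stays moved. The work goes in short steps, Python scripts to look and compute and a shell command to move; the robot and the scene stay as the last step left them, time stands still between calls to the robot, and variables do not carry over. Pictures are saved under pics/ and viewed, on a budget of 10 in all, crops included, one or two more only if the job needs it, and the job is handed in when it is done.

```bash
ls; mkdir -p pics; python3 - <<'E'
from rig import robot
import cv2,numpy as np
for n in("scene","top"):
    im=robot.get_image(n); cv2.imwrite(f"pics/{n}0.png",im[:,:,::-1]); c=robot.get_calibration(n); print(n,{k:(np.round(v,4).tolist()) if not isinstance(v,str) else v for k,v in c.items()})
print(robot.sense())
E
```

```text
pics
scene {'vertical_fov': 48.3918, 'cx': 315.7608, 'cy': 234.0357, 'world_to_cam': [[0.4983, 0.8669, -0.0122, -0.2861], [-0.5795, 0.3435, 0.7391, 0.2962], [0.6449, -0.3612, 0.6735, -1.6786], [0.0, 0.0, 0.0, 1.0]]}
top {'vertical_fov': 57.7804, 'cx': 316.722, 'cy': 243.0031, 'world_to_cam': [[0.0145, -0.9999, 0.0071, 0.0006], [0.9954, 0.0151, 0.0943, -0.6045], [-0.0944, 0.0057, 0.9955, -1.2544], [0.0, 0.0, 0.0, 1.0]]}
{'time': 0.1, 'joints': array([-9.80430702e-01,  2.55679800e-01,  1.07158819e-01, -3.86520097e-04,
       -1.42391762e+00, -2.84607260e-01]), 'joint_vel': array([ 4.45679154e-04, -1.63944891e-03,  2.29625721e-03, -4.68361031e-05,
       -4.98246437e-04, -5.17730093e-04]), 'tau': array([-2.34701671e-03, -3.87603021e+01,  2.38472915e+01,  5.37790239e+00,
       -3.78817102e-03, -7.48687086e-06]), 'ee_pos': array([ 0.16547362, -0.52406157,  0.23050576]), 'tcp_rot': array([-1.04726771, -1.43122092,  1.42959047]), 'wrist_force': array([ 0.02058795,  0.08599277, -0.8894125 ]), 'torque': array([ 0.03480773,  0.01236618, -0.0254313 ]), 'grip_width': 0.08554186781476822}
```

View pics/scene0.png

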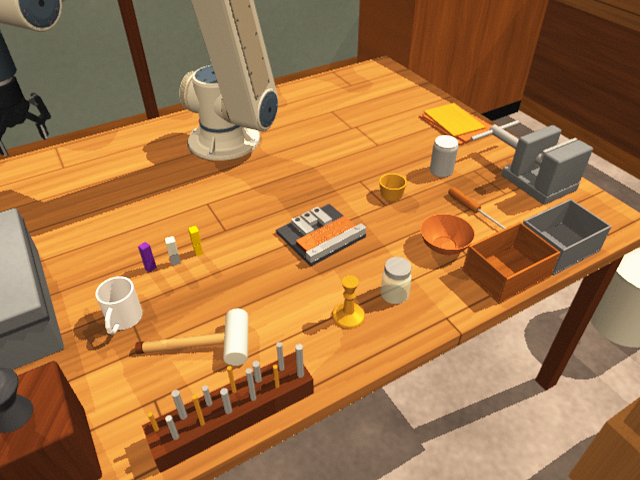

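View pics/top0.png

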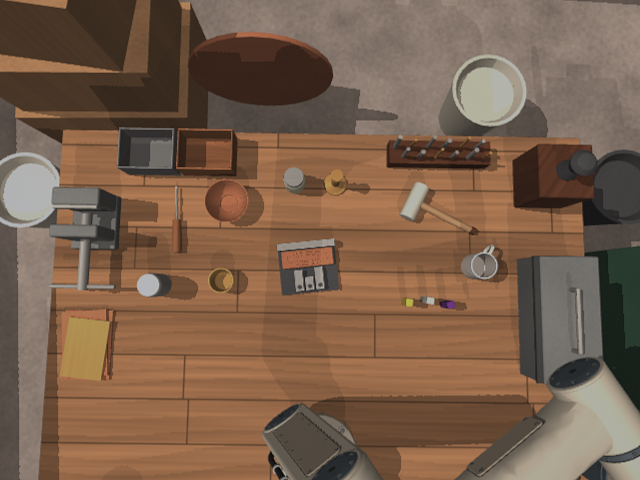

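The scene view shows the white key at (172,250) between the purple and yellow decoys, the pot at (392,187) and the bed at (322,233). In the top view the key is at (429,300), the pot at (221,280) and the bed at (309,267). Next I'll enlarge these areas.

```bash
python3 - <<'E'
import cv2,numpy as np
t=cv2.imread("pics/top0.png");s=cv2.imread("pics/scene0.png")
def cr(im,x,y,w,h,k):
    o=cv2.resize(im[y:y+h,x:x+w],None,fx=k,fy=k,interpolation=cv2.INTER_CUBIC)
    for i in range(0,w,10): cv2.line(o,(i*k,0),(i*k,6 if (x+i)%50 else 16),(0,255,0),1)
    for i in range(0,h,10): cv2.line(o,(0,i*k),(6 if (y+i)%50 else 16,i*k),(0,255,0),1)
    return o
C=np.zeros((600,800,3),np.uint8)
a=cr(t,270,230,80,70,5); C[:350,:400]=a          #top bed x270.. y230
a=cr(s,270,200,100,66,4); C[:264,400:]=a         #scene bed
a=cr(t,400,285,60,30,5); C[350:500,:300]=a       #top key
a=cr(s,130,220,80,60,4); C[264:504,400:720]=a    #scene key
a=cr(t,200,260,50,20,4)
C[504:600,400:600]=cr(t,200,266,50,24,4)
cv2.imwrite("pics/c1.png",C)
E
```

```text
(no output)
```

View pics/c1.png

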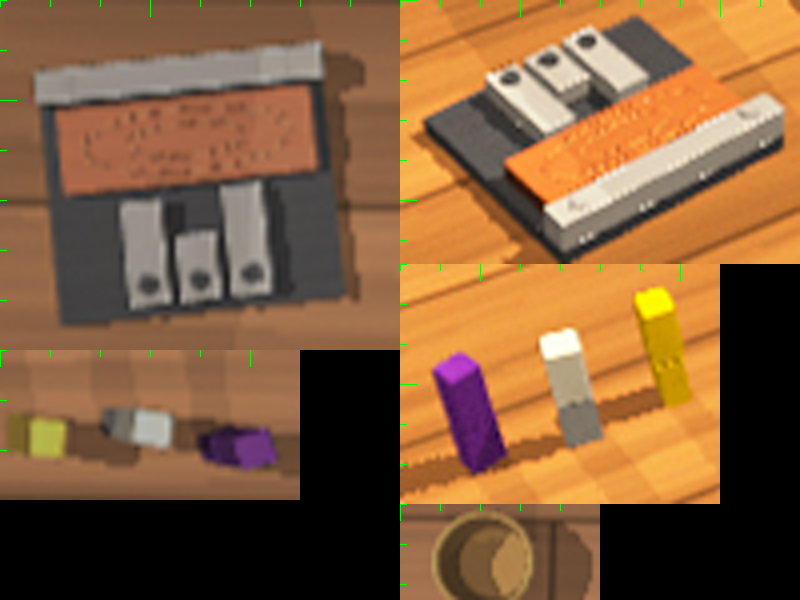

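The zoom shows the shortest stop is the middle of the three, with the long one on the -y side. The key is squeezed between its decoys in y, so the jaws have to open along x. Next I fit the poses from both views and overlay the fit.

```bash
cat > h.py <<'E'
import numpy as np,cv2
from scipy.optimize import least_squares
from rig import robot
CAL={n:robot.get_calibration(n) for n in("scene","top")}
def proj(n,P):
    c=CAL[n];T=np.array(c["world_to_cam"]);P=np.atleast_2d(P)@T[:3,:3].T+T[:3,3]
    f=240/np.tan(np.radians(c["vertical_fov"])/2)
    return np.c_[c["cx"]-f*P[:,0]/P[:,2],c["cy"]+f*P[:,1]/P[:,2]]
def place(p,L):
    L=np.atleast_2d(L);c,s=np.cos(p[3]),np.sin(p[3])
    return np.c_[p[0]+c*L[:,0]-s*L[:,1],p[1]+s*L[:,0]+c*L[:,1],p[2]+L[:,2]]
def fit(obs,p0,free=(0,1,2,3)): # obs: (cam,px,py,(local mm))
    def full(q): p=np.array(p0,float);p[list(free)]=q;return p
    def r(q):
        p=full(q);return np.concatenate([proj(n,place(p,np.array(l)/1000))[0]-(u,v) for n,u,v,l in obs])
    s=least_squares(r,np.array(p0,float)[list(free)],loss="soft_l1",f_scale=.5);return full(s.x),r(s.x).reshape(-1,2)
def box(x0,x1,y0,y1,z0,z1): return np.array([(x,y,z) for z in(z0,z1) for x,y in((x0,y0),(x1,y0),(x1,y1),(x0,y1))])/1000
def draw(im,n,p,b,x0,y0,k,col=(0,255,0)):
    q=proj(n,place(p,b));q=((q-(x0,y0)+.5)*k*16).astype(int)
    for i in range(4):
        for a,c in((i,(i+1)%4),(4+i,4+(i+1)%4),(i,i+4)): cv2.line(im,tuple(map(int,q[a])),tuple(map(int,q[c])),col,1,cv2.LINE_AA,4)
def crop(im,x,y,w,h,k): return cv2.resize(im[y:y+h,x:x+w],None,fx=k,fy=k,interpolation=cv2.INTER_CUBIC)
E
cat > m1.py <<'E'
from h import *
P=lambda n,ou,ov,x0,y0,k,u,v,l:(n,x0+(u-ou+.5)/k-.5,y0+(v-ov+.5)/k-.5,l)
tb=lambda u,v,*l:P("top",0,0,270,230,5,u,v,l); sb=lambda u,v,*l:P("scene",400,0,270,200,4,u,v,l)
# bed: short is middle; short face at bed x=5-34=-29, mid face -7, long face -3; y of short = unknown -> centre ys
obs=[tb(62,325,-75,85,12),tb(345,297,-75,-85,12),tb(35,72,75,85,34),tb(322,42,75,-85,34),
 sb(425,125,-75,-85,12),sb(640,15,-75,85,12),sb(565,255,75,-85,12),sb(545,203,55,-85,34),sb(765,95,55,85,34),sb(784,112,75,85,34)]
bed,r=fit(obs,[.55,0,0,.1]);print("bed",bed.round(4));print(r.round(1).tolist())
ys=[]
so=[tb(177,233,-29,12,28),tb(217,230,-29,-12,28),tb(121,203,-7,42,28),tb(160,198,-7,18,28),tb(220,186,-3,-18,28),tb(262,182,-3,-42,28),tb(130,308,-68,42,28),tb(271,294,-68,-42,28),sb(647,78,-7,42,28)]
st,r=fit(so,list(bed),(0,1,3));print("stops frame",st.round(4),r.round(1).tolist())
tk=lambda u,v,*l:P("top",0,350,400,285,5,u,v,l); sk=lambda u,v,*l:P("scene",400,264,130,220,4,u,v,l)
ko=[tk(137,409,10,11,76),tk(170,412,10,-11,76),tk(172,447,-10,-11,76),tk(135,443,-10,11,76),sk(540,345,-10,-11,76),sk(577,330,-10,11,76),sk(545,362,10,-11,76),sk(582,345,10,11,76),sk(602,438,8,11,0),sk(567,446,8,-11,0)]
key,r=fit(ko,[.45,-.3,0,0]);print("key",key.round(4),r.round(1).tolist())
# pot rim centre triangulated: top crop
po=[P("top",504-504+0,0,0,0,1,220.7,280,(0,0,45))]
po=[("top",200+(433-400)/4,266+(560-504)/4,(0,0,0))]
np.savez("poses.npz",bed=bed,st=st,key=key)
t=cv2.imread("pics/top0.png");s=cv2.imread("pics/scene0.png")
C=np.zeros((600,800,3),np.uint8)
ov=[("top",t,270,232,80,70,5,0,0),("scene",s,270,200,100,70,4,400,0),("top",t,405,288,40,22,10,0,350),("scene",s,155,225,35,45,7,400,280),("top",t,200,262,44,36,3,0,580-10),("scene",s,370,168,45,40,3,650,300)]
for n,im,x,y,w,h,k,X,Y in ov:
    o=crop(im,x,y,w,h,k)
    draw(o,n,st,box(-68,-29,-12,12,12,28),x,y,k);draw(o,n,st,box(-68,-7,18,42,12,28),x,y,k);draw(o,n,st,box(-68,-3,-42,-18,12,28),x,y,k)
    draw(o,n,bed,box(-75,75,-85,85,0,12),x,y,k,(255,255,0));draw(o,n,bed,box(55,75,-85,85,12,34),x,y,k,(255,255,0))
    draw(o,n,key,box(-8,8,-11,11,0,34),x,y,k,(0,0,255));draw(o,n,key,box(-10,10,-11,11,34,76),x,y,k,(255,0,0))
    h=min(o.shape[0],600-Y);w=min(o.shape[1],800-X);C[Y:Y+h,X:X+w]=o[:h,:w]
cv2.imwrite("pics/c2.png",C)
# pot: rim colour segmentation ellipse centre
for n,im,(x,y,w,h) in(("top",t,(200,262,44,36)),("scene",s,(372,168,42,38))):
    hsv=cv2.cvtColor(im[y:y+h,x:x+w],cv2.COLOR_BGR2HSV);print(n,hsv[h//2,::3].tolist())
E
python3 m1.py
```

```text
bed [ 0.5355  0.0357 -0.0021  0.1158]
[[-0.5, 0.1], [0.0, -0.2], [-0.4, -0.3], [-0.3, -0.0], [-0.3, -1.2], [-0.6, 0.5], [-0.3, 0.1], [-0.5, 1.7], [0.0, -0.2], [0.5, -0.2]]
stops frame [ 0.5353  0.035  -0.0021  0.1105] [[-0.4, 0.4], [-0.3, 0.2], [-0.1, -0.1], [0.3, 0.1], [0.3, 0.0], [0.1, 0.0], [0.0, -0.3], [0.4, -0.3], [0.3, -0.1]]
key [ 0.4434 -0.3122 -0.0014 -0.0837] [[-0.3, -0.2], [0.9, -0.0], [0.0, 0.1], [-0.4, 0.1], [-0.9, -1.5], [-0.7, -0.6], [-0.1, -0.4], [0.1, 1.0], [0.9, 0.4], [0.6, 1.3]]
top [[12, 131, 160], [13, 132, 160], [12, 132, 160], [19, 136, 122], [15, 140, 71], [16, 143, 114], [16, 142, 120], [16, 145, 118], [16, 145, 179], [17, 146, 176], [16, 144, 177], [19, 135, 117], [13, 130, 110], [13, 130, 104], [13, 130, 108]]
scene [[17, 178, 245], [17, 176, 246], [16, 180, 246], [16, 207, 106], [18, 221, 222], [18, 217, 236], [17, 212, 185], [17, 222, 170], [17, 216, 170], [17, 216, 184], [19, 219, 246], [15, 194, 234], [17, 179, 244], [16, 181, 244]]
```

View pics/c2.png

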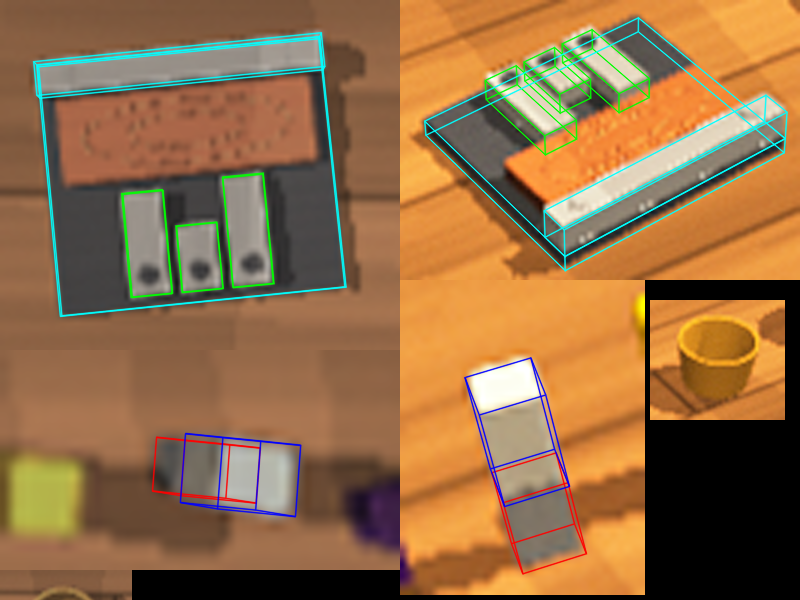

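The overlay agrees with the bed, stops and key to about 1 px. Next I triangulate the pot and work out the tool turns.

```bash
python3 - <<'E'
from h import *
from scipy.spatial.transform import Rotation as R
d=np.load("poses.npz")
pot,r=fit([("top",220.6,280.4,(0,0,0)),("scene",392.6,181.4,(0,0,0))],[.5,.25,.045,0],(0,1,2));print("pot rim",pot.round(4),r.round(1).tolist())
print("bay",place(d["st"],[[-.029,0,.012]]).round(4))
s=robot.sense();M=R.from_rotvec(s["tcp_rot"]).as_matrix();print(M.round(3))
a=np.arctan2(M[1,0],M[0,0]);print("jaw yaw",a,"turn to key",[(d["key"][3]-a+np.pi/2)%np.pi-np.pi/2]);print("shift cm",((d["key"][:3]-s["ee_pos"])*100).round(2),s["joints"].round(2))
E
```

```text
pot rim [0.4907 0.2864 0.0424 0.    ] [[-0.2, -0.1], [-0.2, 0.0]]
bay [[0.5064 0.0318 0.0099]]
[[-0.301 -0.001 -0.954]
 [ 0.954  0.002 -0.301]
 [ 0.002 -1.     0.   ]]
jaw yaw 1.876497730546363 turn to key [np.float64(1.1814379152604904)]
shift cm [ 27.79  21.18 -23.19] [-0.98  0.26  0.11 -0.   -1.42 -0.28]
```

```bash
python3 -m jog '[0,0,0.1475,3.475,2.65,-1,1, 0,0,0.1475,3.475,2.65,-1,1, 0,0,0.1475,3.475,2.65,-1,1, 0,0,0.1475,3.475,2.65,-1,1, 0,0,0.1475,3.475,2.65,-1,1, 0,0,0.1475,3.475,2.65,-1,1, 0,0,0.1475,3.475,2.65,-1,1, 0,0,0.1475,3.475,2.65,-1,1, 0,0,0,0,0,0,1]' 100
cat > st.py <<'E'
from h import *
from scipy.spatial.transform import Rotation as R
s=robot.sense();M=R.from_rotvec(s["tcp_rot"]).as_matrix()
a=np.arctan2(M[1,0],M[0,0]);a=(a+np.pi/2)%np.pi-np.pi/2
print("t",s["time"],"tcp",(s["ee_pos"]*1000).round(1),"yaw",a.round(4),"down",M[:,1].round(3),"F",s["wrist_force"].round(1),"w",round(s["grip_width"]*1000,1),"j6",s["joints"][5].round(2))
E
python3 st.py
```

```text
time: 1.23
ee_pos: [0.4447, -0.3104, 0.1496]
tcp_rot: [-0.085, -2.181, 2.177]
wrist_force: [-1.0, -0.5, 0.2]
grip_width: 0.0854
t 1.225 tcp [ 444.7 -310.4  149.6] yaw -0.0807 down [-0.002  0.002 -1.   ] F [-1.  -0.5  0.2] w 85.4 j6 0.24
```

```bash
python3 -m jog '[0,0,0,-0.1,-0.15,-2.8,1, 0,0,0,0,0,-2.8,1, 0,0,0,0,0,-2.8,1, 0,0,0,0,0,-2.8,1, 0,0,0,0,0,0,1]' 100; python3 -m jog '[0,0,0,0,0,0,0, 0,0,0,0,0,0,0, 0,0,0,0,0,0,0, 0,0,0,0,0,0,0, 0,0,0,0,0,0,0, 0,0,0,0,0,0,0]' 100; python3 st.py
```

```text
time: 1.85
ee_pos: [0.4404, -0.3136, 0.0374]
tcp_rot: [-0.089, -2.177, 2.173]
wrist_force: [-0.9, -0.0, 0.4]
grip_width: 0.0857
time: 2.6
ee_pos: [0.4432, -0.3143, 0.0401]
tcp_rot: [-0.094, -2.178, 2.18]
wrist_force: [-0.3, 0.3, 5.8]
grip_width: 0.0186
t 2.6 tcp [ 443.2 -314.3   40.1] yaw -0.0846 down [ 0.001 -0.001 -1.   ] F [-0.3  0.3  5.8] w 18.6 j6 0.24
```

```bash
python3 -m jog '[0,0,0,0,0,1.5,0, 0,0,0,0,0,3,0, 0,0,0,0,0,4,0, 0,0,0,0,0,4,0, 0,0,0,0,0,2.5,0, 0,0,0,0,0,0,0]'; python3 st.py; python3 - <<'E'
from h import *
for n in("scene","top"): cv2.imwrite(f"pics/{n}1.png",robot.get_image(n)[:,:,::-1])
t=cv2.imread("pics/top1.png");s=cv2.imread("pics/scene1.png")
C=np.hstack([crop(s,110,140,100,150,4),crop(t,390,240,100,150,4)]);cv2.imwrite("pics/c3.png",C[:600])
E
```

```text
time: 3.35
ee_pos: [0.4435, -0.3144, 0.1918]
tcp_rot: [-0.097, -2.178, 2.182]
wrist_force: [0.6, -0.4, -2.2]
grip_width: 0.019
t 3.35 tcp [ 443.5 -314.4  191.8] yaw -0.0849 down [ 0.004 -0.002 -1.   ] F [ 0.6 -0.4 -2.2] w 19.0 j6 0.24
```

View pics/c3.png

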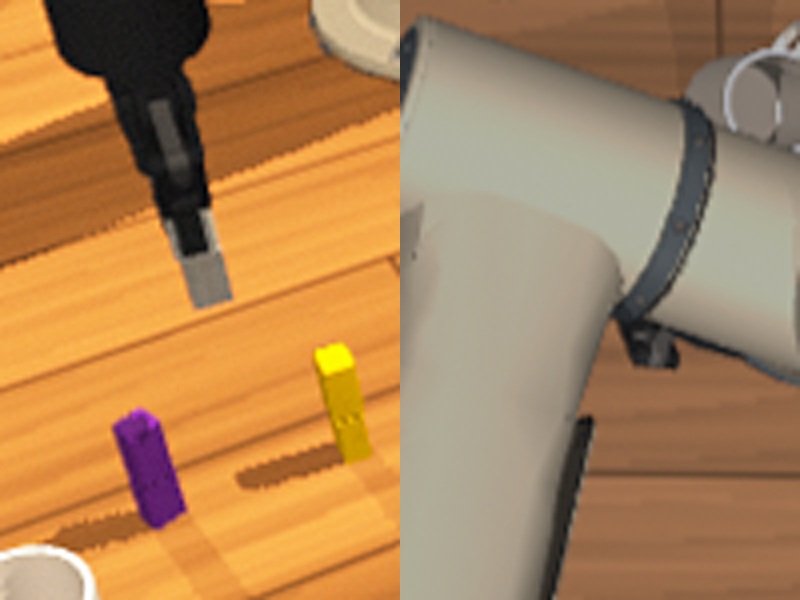

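```bash
cat > kf.py <<'E'
from h import *
def kf(x,yaw,obs,p=(0,.1)): # z,y fit from scene; obs px
    return fit([("scene",u,v,l) for u,v,l in obs],[x,p[0],p[1],yaw],(1,2))
E
python3 - <<'E'
from kf import *
q=lambda u,v,*l:(110+(u+.5)/4-.5,140+(v+.5)/4-.5,l)
p,r=kf(.4435,-.085,[q(195,307,8,-11,0),q(232,299,8,11,0)],(-.31,.15));print(p,r.round(1))
E
```

```text
[ 0.4435     -0.31268385  0.15416422 -0.085     ] [[-0.4  0.4]
 [ 0.4 -0.4]]
```

```bash
python3 -m jog '[0,0,0.0163,0.393,4.99,0,0, 0,0,0.0163,0.393,4.99,0,0, 0,0,0.0163,0.393,4.99,0,0, 0,0,0.0163,0.393,4.99,0,0, 0,0,0.0163,0.393,4.99,0,0, 0,0,0.0163,0.393,4.99,0,0, 0,0,0.0163,0.393,4.99,0,0, 0,0,0.0163,0.393,4.99,0,0, 0,0,0.0163,0.393,4.99,0,0, 0,0,0.0163,0.393,4.99,0,0, 0,0,0.0163,0.393,4.99,0,0, 0,0,0.0163,0.393,4.99,0,0]'; python3 -m jog '[0,0,0,0,0,0,0, 0,0,0,0,0,0,0]'; python3 st.py; python3 - <<'E'
from h import *
for n in("scene","top"): cv2.imwrite(f"pics/{n}2.png",robot.get_image(n)[:,:,::-1])
s=cv2.imread("pics/scene2.png");t=cv2.imread("pics/top2.png")
C=np.hstack([crop(s,340,80,100,150,4),crop(t,180,200,100,150,4)]);cv2.imwrite("pics/c4.png",C)
E
```

```text
time: 4.95
ee_pos: [0.4889, 0.286, 0.1876]
tcp_rot: [-0.123, 2.163, -2.167]
wrist_force: [0.6, -0.6, -1.1]
grip_width: 0.0188
time: 5.2
ee_pos: [0.4891, 0.2843, 0.1878]
tcp_rot: [-0.123, 2.163, -2.168]
wrist_force: [0.6, -0.3, -0.3]
grip_width: 0.0188
t 5.2 tcp [489.1 284.3 187.8] yaw 0.1109 down [-0.002 -0.002 -1.   ] F [ 0.6 -0.3 -0.3] w 18.8 j6 -0.69
```

View pics/c4.png

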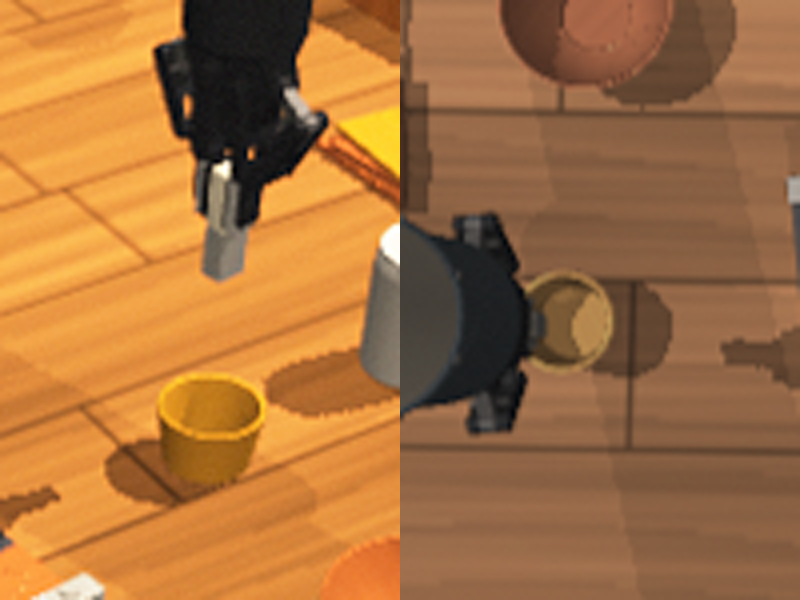

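```bash
python3 - <<'E'
from kf import *
q=lambda u,v,*l:(340+(u+.5)/4-.5,80+(v+.5)/4-.5,l)
p,r=kf(.4891,.111,[q(203,273,-8,-11,0),q(221,281,8,-11,0),q(245,259,8,11,0)],(.28,.15));print(p.round(4),r.round(1).tolist())
s=cv2.imread("pics/scene2.png");o=crop(s,375,105,40,50,16)[:600]
p[3]=.111
draw(o,"scene",p,box(-8,8,-11,11,0,34),375,105,16,(0,0,255));draw(o,"scene",p,box(-10,10,-11,11,34,76),375,105,16,(255,0,0))
cv2.imwrite("pics/c5.png",o)
E
```

```text
[0.4891 0.2868 0.1505 0.111 ] [[0.0, -0.8], [-0.2, -0.1], [0.2, 2.5]]
```

View pics/c5.png

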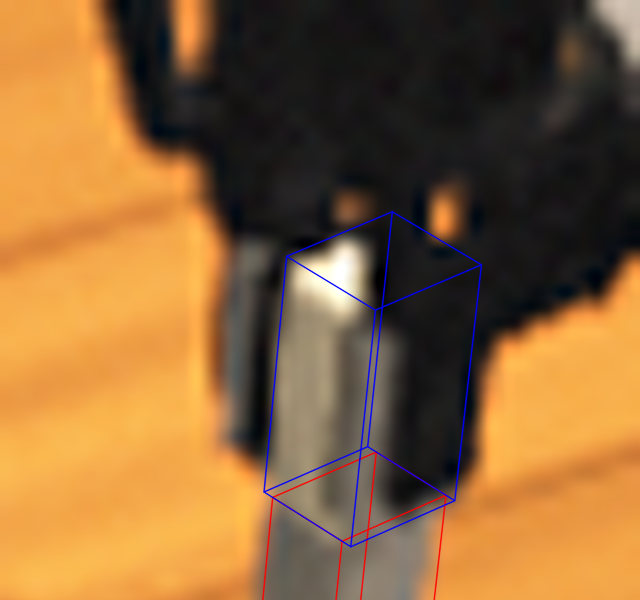

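```bash
python3 -m jog '[0,0,0,0.15,0.05,-3,0, 0,0,0,0,0,-3,0, 0,0,0,0,0,-2.5,0, 0,0,0,0,0,-2,0, 0,0,0,0,0,-1.5,0, 0,0,0,0,0,-1,0, 0,0,0,0,0,-0.5,0, 0,0,0,0,0,0,0]'; python3 -m jog '[0,0,0,0,0,-0.3,0, 0,0,0,0,0,-0.2,0, 0,0,0,0,0,0,0, 0,0,0,0,0,0,0]'; python3 st.py; python3 - <<'E'
from h import *
s=robot.get_image("scene")[:,:,::-1];cv2.imwrite("pics/c6.png",crop(s,340,120,100,100,6))
E
```

```text
time: 6.3
ee_pos: [0.4914, 0.2853, 0.0544]
tcp_rot: [-0.12, 2.164, -2.164]
wrist_force: [0.1, -0.7, -0.6]
grip_width: 0.0186
time: 6.8
ee_pos: [0.4913, 0.2854, 0.0494]
tcp_rot: [-0.12, 2.164, -2.164]
wrist_force: [-0.1, 0.0, -0.2]
grip_width: 0.019
t 6.8 tcp [491.3 285.4  49.4] yaw 0.1107 down [ 0.  0. -1.] F [-0.1  0.  -0.2] w 19.0 j6 -0.69
```

View pics/c6.png

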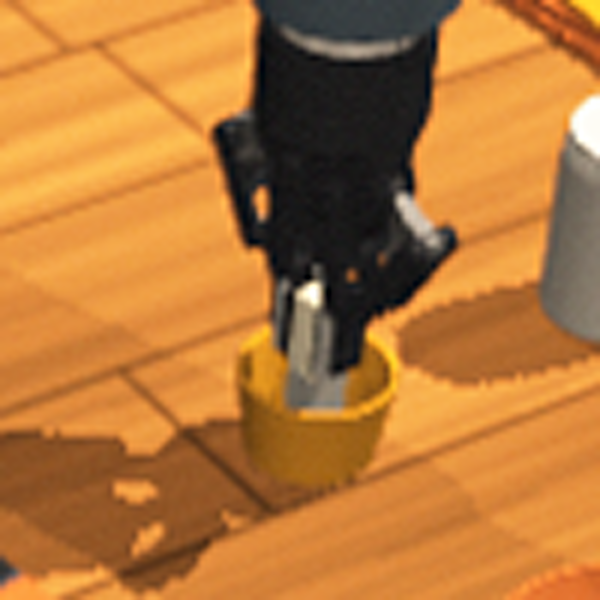

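```bash
python3 -m jog '[0,0,0,0,0,-0.3,0, 0,0,0,0,0,0,0, 0,0,0,0,0,2,0, 0,0,0,0,0,3,0, 0,0,0,0,0,4,0, 0,0,0,0,0,3,0, 0,0,0,0,0,2,0, 0,0,0,0,0,0,0]'; python3 st.py; python3 - <<'E'
from h import *
st=np.load("poses.npz")["st"]
tb=lambda u,v,l:("top",270+(u+.5)/5-.5,230+(v+.5)/5-.5,l)
p,r=fit([tb(62,195,(-25,75,14)),tb(318,168,(-25,-75,14)),tb(55,112,(25,75,14)),tb(308,86,(25,-75,14))],[.56,.04,st[2]+.012,.11],(0,1,3))
c,s=np.cos(st[3]),np.sin(st[3]);d=p[:2]-st[:2];print("plaque in bed",(c*d[0]+s*d[1])*1000,(-s*d[0]+c*d[1])*1000,p[3]-st[3],r.round(1).tolist())
E
```

```text
time: 7.85
ee_pos: [0.492, 0.2859, 0.1878]
tcp_rot: [-0.117, 2.166, -2.161]
wrist_force: [-0.7, -1.0, -1.3]
grip_width: 0.0186
t 7.85 tcp [492.  285.9 187.8] yaw 0.1106 down [ 0.003  0.002 -1.   ] F [-0.7 -1.  -1.3] w 18.6 j6 -0.69
plaque in bed 26.019029916940873 0.44682194434984185 0.008428915775594445 [[0.3, 0.1], [-0.2, 0.2], [0.0, -0.1], [-0.1, -0.2]]
```

```bash
python3 -m jog '[0,0,0,0.5,-4.2,0,0, 0,0,0,0.5,-4.25,0,0, 0,0,0,0.5,-4.25,0,0, 0,0,0,0.5,-4.25,0,0, 0,0,0,0.5,-4.2,-2,0, 0,0,0,0.5,-4.2,-3,0, 0,0,0,0,0,-3,0, 0,0,0,0,0,-2,0, 0,0,0,0,0,0,0, 0,0,0,0,0,0,0]'; python3 st.py; python3 - <<'E'
from h import *
for n in("scene","top"): cv2.imwrite(f"pics/{n}3.png",robot.get_image(n)[:,:,::-1])
s=cv2.imread("pics/scene3.png");t=cv2.imread("pics/top3.png");bed=np.load("poses.npz")["st"]
o=crop(s,275,160,80,100,6)
draw(o,"scene",bed,box(-68,-29,-12,12,12,28),275,160,6);draw(o,"scene",bed,box(-68,-3,-42,-18,12,28),275,160,6)
tt=np.zeros((600,320,3),np.uint8);tt[:320]=crop(t,270,225,80,80,4)
cv2.imwrite("pics/c7.png",np.hstack([o,tt]))
E
```

```text
time: 9.1
ee_pos: [0.5215, 0.0319, 0.0866]
tcp_rot: [-0.12, 2.164, -2.164]
wrist_force: [-0.7, -0.7, -1.3]
grip_width: 0.0189
t 9.1 tcp [521.5  31.9  86.6] yaw 0.1109 down [ 0. -0. -1.] F [-0.7 -0.7 -1.3] w 18.9 j6 -0.25
```

View pics/c7.png

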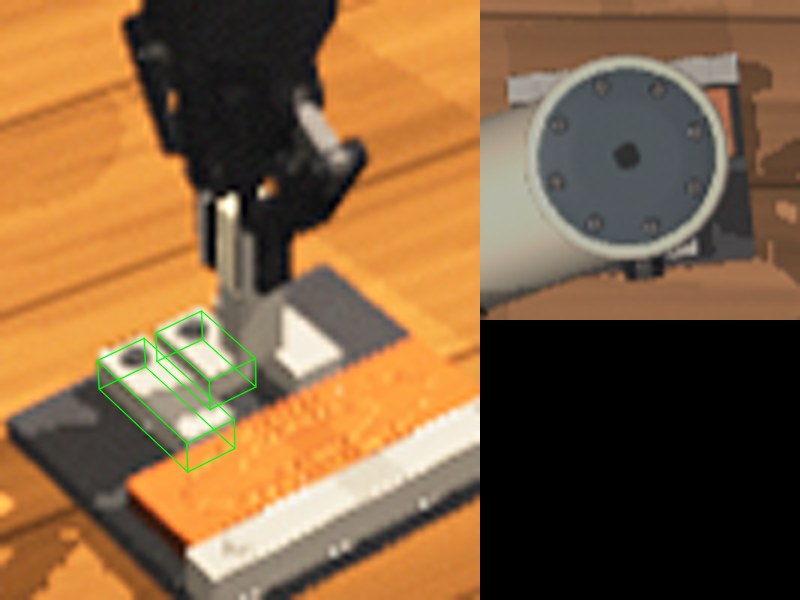

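```bash
python3 -m jog '[0,0,0,0,0,-1.2,0, 0,0,0,0,0,-1,0, 0,0,0,0,0,-0.5,0, 0,0,0,0,0,0,0]'; python3 st.py;  python3 -m jog '[0,0,0,0,0,-0.4,0, 0,0,0,0,0,-0.3,0, 0,0,0,0,0,-0.2,0, 0,0,0,0,0,0,0, 0,0,0,0,0,0,0]'; python3 st.py; python3 - <<'E'
from h import *
cv2.imwrite("pics/scene4.png",robot.get_image("scene")[:,:,::-1])
s=cv2.imread("pics/scene4.png");bed=np.load("poses.npz")["st"]
o=crop(s,285,190,80,60,10)
key=[.5213,.0335,.013,.111]
draw(o,"scene",key,box(-8,8,-11,11,0,34),285,190,10,(0,0,255));draw(o,"scene",key,box(-10,10,-11,11,34,76),285,190,10,(255,0,0))
draw(o,"scene",bed,box(-68,-29,-12,12,12,28),285,190,10)
cv2.imwrite("pics/c8.png",o)
E
```

```text
time: 9.7
ee_pos: [0.5209, 0.0317, 0.0587]
tcp_rot: [-0.121, 2.165, -2.165]
wrist_force: [0.1, -0.4, -1.3]
grip_width: 0.0189
t 9.7 tcp [520.9  31.7  58.7] yaw 0.1106 down [-0.001 -0.    -1.   ] F [ 0.1 -0.4 -1.3] w 18.9 j6 -0.25
time: 10.32
ee_pos: [0.5215, 0.0318, 0.0521]
tcp_rot: [-0.119, 2.163, -2.164]
wrist_force: [-5.6, 0.5, 12.1]
grip_width: 0.0189
t 10.325 tcp [521.5  31.8  52.1] yaw 0.1112 down [ 0.001 -0.    -1.   ] F [-5.6  0.5 12.1] w 18.9 j6 -0.25
```

View pics/c8.png

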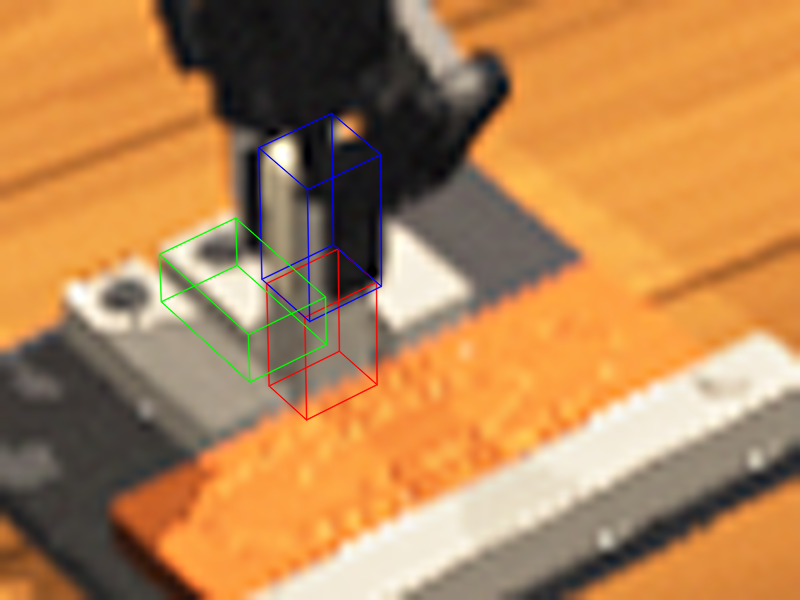

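The scene view shows the blade standing behind the plaque's near edge at about (340,380) in the crop, next to the short stop. It touched down with 12 N at a foot height of about 12–14 mm. I'll ease off a little and start pushing along the bed's x axis.

```bash
python3 -m jog '[0,0,0,0,0,0.08,0, 0,0,0,0.2,0.022,0,0, 0,0,0,0,0,0,0]'; python3 st.py;  python3 -m jog '[0,0,0,0.2,0.022,0,0, 0,0,0,0.15,0.017,0,0, 0,0,0,0,0,0,0]'; python3 st.py; python3 -m jog '[0,0,0,0.2,0.022,0,0, 0,0,0,0,0,0,0]'; python3 st.py
```

```text
time: 10.75
ee_pos: [0.5228, 0.0318, 0.0521]
tcp_rot: [-0.121, 2.164, -2.165]
wrist_force: [-5.4, 0.5, 8.9]
grip_width: 0.0188
t 10.75 tcp [522.8  31.8  52.1] yaw 0.1109 down [-0.001 -0.001 -1.   ] F [-5.4  0.5  8.9] w 18.8 j6 -0.25
time: 11.12
ee_pos: [0.5262, 0.032, 0.0521]
tcp_rot: [-0.121, 2.164, -2.166]
wrist_force: [-5.5, 0.7, 9.6]
grip_width: 0.0188
t 11.125 tcp [526.2  32.   52.1] yaw 0.111 down [-0.001 -0.001 -1.   ] F [-5.5  0.7  9.6] w 18.8 j6 -0.25
time: 11.38
ee_pos: [0.5282, 0.0321, 0.0521]
tcp_rot: [-0.121, 2.164, -2.166]
wrist_force: [-5.0, -1.2, 10.3]
grip_width: 0.0182
t 11.375 tcp [528.2  32.1  52.1] yaw 0.111 down [-0.001 -0.001 -1.   ] F [-5.  -1.2 10.3] w 18.2 j6 -0.25
```

```bash
python3 -m jog '[0,0,0,0.2,0.022,0.08,0, 0,0,0,0,0,0,0]'; python3 st.py;  python3 -m jog '[0,0,0,0.2,0.022,0,0, 0,0,0,0,0,0,0]'; python3 st.py; python3 -m jog '[0,0,0,0.2,0.022,0,0, 0,0,0,0,0,0,0]'; python3 st.py
```

```text
time: 11.62
ee_pos: [0.5308, 0.0328, 0.0521]
tcp_rot: [-0.12, 2.164, -2.165]
wrist_force: [-2.4, -0.8, 5.4]
grip_width: 0.0187
t 11.625 tcp [530.8  32.8  52.1] yaw 0.1106 down [-0. -0. -1.] F [-2.4 -0.8  5.4] w 18.7 j6 -0.25
time: 11.88
ee_pos: [0.5321, 0.0328, 0.0521]
tcp_rot: [-0.121, 2.165, -2.166]
wrist_force: [-5.3, -0.9, 7.3]
grip_width: 0.0189
t 11.875 tcp [532.1  32.8  52.1] yaw 0.1107 down [-0.001 -0.001 -1.   ] F [-5.3 -0.9  7.3] w 18.9 j6 -0.24
time: 12.12
ee_pos: [0.5336, 0.0329, 0.0521]
tcp_rot: [-0.123, 2.165, -2.167]
wrist_force: [-6.6, -1.5, 9.3]
grip_width: 0.0185
t 12.125 tcp [533.6  32.9  52.1] yaw 0.1107 down [-0.003 -0.001 -1.   ] F [-6.6 -1.5  9.3] w 18.5 j6 -0.24
```

```bash
python3 -m jog '[0,0,0,0.2,0.022,0.03,0, 0,0,0,0,0,0,0]'; python3 st.py;  python3 -m jog '[0,0,0,0.2,0.022,0.03,0, 0,0,0,0,0,0,0]'; python3 st.py; python3 -m jog '[0,0,0,0.15,0.017,0.03,0, 0,0,0,0,0,0,0]'; python3 st.py
```

```text
time: 12.38
ee_pos: [0.5338, 0.0328, 0.0521]
tcp_rot: [-0.126, 2.166, -2.169]
wrist_force: [-11.2, 1.4, 13.1]
grip_width: 0.019
t 12.375 tcp [533.8  32.8  52.1] yaw 0.1104 down [-0.006 -0.001 -1.   ] F [-11.2   1.4  13.1] w 19.0 j6 -0.24
time: 12.62
ee_pos: [0.534, 0.0328, 0.0522]
tcp_rot: [-0.13, 2.168, -2.171]
wrist_force: [-15.7, -0.0, 15.4]
grip_width: 0.019
t 12.625 tcp [534.   32.8  52.2] yaw 0.1101 down [-0.01  -0.002 -1.   ] F [-15.7  -0.   15.4] w 19.0 j6 -0.24
time: 12.88
ee_pos: [0.5341, 0.0328, 0.0522]
tcp_rot: [-0.133, 2.169, -2.172]
wrist_force: [-20.0, 2.0, 18.5]
grip_width: 0.0185
t 12.875 tcp [534.1  32.8  52.2] yaw 0.1099 down [-0.012 -0.002 -1.   ] F [-20.    2.   18.5] w 18.5 j6 -0.24
```

```bash
python3 -m jog '[0,-0.01,0,0.1,0.011,0.1,0, 0,0,0,0,0,0,0]'; python3 st.py;  python3 -m jog '[0,-0.01,0,0.2,0.022,0.1,0, 0,0,0,0,0,0,0]'; python3 st.py; python3 -m jog '[0,0,0,0.2,0.022,0.05,0, 0,0,0,0,0,0,0, 0,0,0,0,0,0,0]'; python3 st.py
python3 - <<'E'
from h import *
for n in("scene","top"): cv2.imwrite(f"pics/{n}5.png",robot.get_image(n)[:,:,::-1])
s=cv2.imread("pics/scene5.png");cv2.imwrite("pics/c9.png",crop(s,285,190,80,60,10))
E
```

```text
time: 13.12
ee_pos: [0.5339, 0.0328, 0.0522]
tcp_rot: [-0.124, 2.165, -2.17]
wrist_force: [-19.8, 1.1, 15.5]
grip_width: 0.0189
t 13.125 tcp [533.9  32.8  52.2] yaw 0.1094 down [-0.005 -0.002 -1.   ] F [-19.8   1.1  15.5] w 18.9 j6 -0.25
time: 13.38
ee_pos: [0.5339, 0.0327, 0.0522]
tcp_rot: [-0.117, 2.162, -2.168]
wrist_force: [-23.4, 1.2, 14.4]
grip_width: 0.0188
t 13.375 tcp [533.9  32.7  52.2] yaw 0.1088 down [ 0.001 -0.003 -1.   ] F [-23.4   1.2  14.4] w 18.8 j6 -0.25
time: 13.75
ee_pos: [0.5341, 0.0328, 0.0522]
tcp_rot: [-0.121, 2.164, -2.17]
wrist_force: [-27.6, 2.2, 17.7]
grip_width: 0.0186
t 13.75 tcp [534.1  32.8  52.2] yaw 0.1085 down [-0.003 -0.003 -1.   ] F [-27.6   2.2  17.7] w 18.6 j6 -0.25
```

View pics/c9.png

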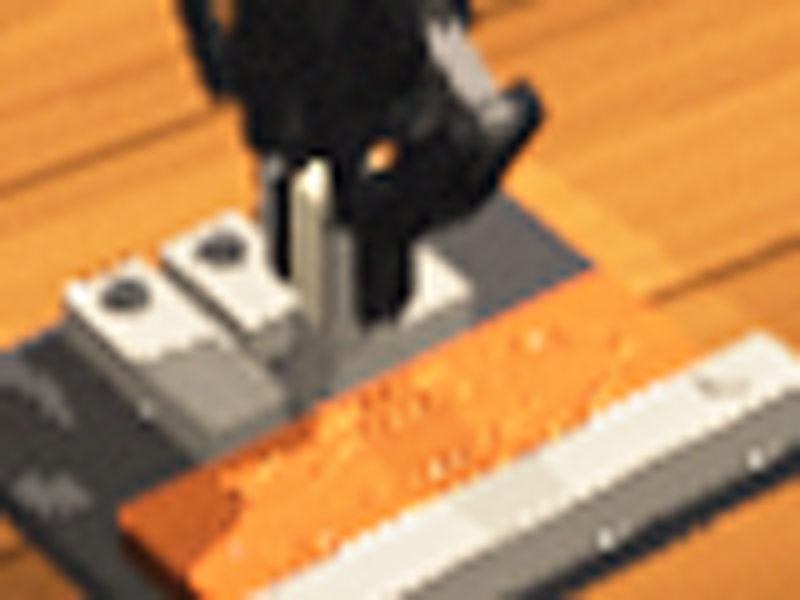

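```bash
cat > pe.py <<'E'
from h import *
import sys
st=np.load("poses.npz")["st"];c=CAL["scene"]
def back(u,v,z):
    p,_=fit([("scene",u,v,(0,0,0))],[.53,.03,z,0],(0,1));d=p[:2]-st[:2]
    a,b=np.cos(st[3]),np.sin(st[3]);return (a*d[0]+b*d[1])*1000,(-b*d[0]+a*d[1])*1000
def run(f):
    im=cv2.imread(f).astype(float);sat=im[:,:,2]-im[:,:,0] # red minus blue
    for y in(-70,-60,-50,50,55,60,65,70):
        # sample along bed x at plaque-top height, subpixel
        xs=np.arange(-14,62,.25);P=place(st,np.c_[xs,np.full_like(xs,y),np.full_like(xs,26)]/1000)
        q=proj("scene",P).astype(np.float32);s=cv2.remap(sat,q[:,0],q[:,1],cv2.INTER_LINEAR).ravel()
        hi=np.median(s[(xs>10)&(xs<45)]);m=s>hi*.5;i=np.argmax(m);j=len(m)-np.argmax((m&(xs<58))[::-1]);print(y,"near",xs[i],"far",xs[j-1],end=" | ")
    print()
for f in sys.argv[1:]: run(f)
E
python3 pe.py pics/scene0.png pics/scene5.png
```

```text
-70 near -1.5 far 47.0 | -60 near -1.0 far 47.25 | -50 near -1.5 far 47.5 | 50 near -2.0 far 46.0 | 55 near -2.5 far 46.0 | 60 near -2.0 far 45.5 | 65 near -1.25 far 46.25 | 70 near -2.0 far 46.5 | 
-70 near 2.5 far 47.5 | -60 near 2.5 far 47.5 | -50 near 3.0 far 47.5 | 50 near 1.75 far 45.5 | 55 near 1.75 far 45.75 | 60 near 1.5 far 45.0 | 65 near 1.25 far 45.75 | 70 near 1.5 far 46.25 |
```

```bash
python3 - <<'E'
from pe import *
for y in(-70,-60,-50,50,60,70):
    # fence inner top edge at z=34 seen against z=26 (relative to st z) ; find apparent x,y
    q=proj("scene",place(st,np.array([[55,y,34]])/1000))[0]; print(y,np.round(back(*q,st[2]+.026),2))
# direct fit: edge slopes from many samples
im0=cv2.imread("pics/scene0.png").astype(float);im5=cv2.imread("pics/scene5.png").astype(float)
def edge(im,ys,xr,z,rise):
    out=[]
    for y in ys:
        xs=np.arange(*xr,.2);q=proj("scene",place(st,np.c_[xs,np.full_like(xs,y),np.full_like(xs,z)]/1000)).astype(np.float32)
        s=cv2.GaussianBlur(cv2.remap(im[:,:,2]-im[:,:,0],q[:,0],q[:,1],cv2.INTER_LINEAR).reshape(1,-1).astype(np.float32),(0,0),3).ravel()*rise
        d=np.gradient(s);i=np.argmax(d);w=np.clip(d[max(0,i-15):i+16],0,None);out.append((w*xs[max(0,i-15):i+16]).sum()/w.sum())
    return np.array(out)
for n,im in(("0",im0),("5",im5)):
    for nm,ys,xr,z,r in(("near",np.r_[-72:-45:1,48:72:1],(-10,12),26,1),("fence",np.r_[-65:75:1],(46,62),34,-1)):
        e=edge(im,ys,xr,z,r);ok=np.abs(e-np.median(e))<4;k=np.polyfit(ys[ok],e[ok],1);
        k=np.polyfit(ys[ok],e[ok],1);res=e[ok]-np.polyval(k,ys[ok]);print(n,nm,"x0 %.2f slope mrad %.1f rms %.2f n %d se %.1f"%(k[1],k[0]*1000,res.std(),ok.sum(),1000*res.std()/np.sqrt(ok.sum()/4)/ys.std()))
E
```

```text
-70 [ 48.18 -65.28]
-60 [ 48.18 -55.19]
-50 [ 48.18 -45.1 ]
50 [48.18 55.82]
60 [48.18 65.91]
70 [48.18 76.  ]
0 near x0 -1.63 slope mrad -4.0 rms 0.60 n 51 se 2.8
0 fence x0 52.71 slope mrad -7.7 rms 0.60 n 140 se 2.5
5 near x0 1.78 slope mrad -7.1 rms 0.26 n 51 se 1.2
5 fence x0 52.61 slope mrad -7.7 rms 0.60 n 140 se 2.5
```

The plaque edge is now parallel to the fence (-7.1 against -7.7 mrad in the same image). The edge-to-fence distance is 50.8 mm against an ideal 50. I'll press a little more firmly, relieve the vertical load and square the key.

```bash
python3 -m jog '[0,-0.005,0.008,0.2,0.022,0.15,0, 0,0,0,0,0,0,0]'; python3 st.py;  python3 -m jog '[0,-0.005,0,0.25,0.028,0.1,0, 0,0,0,0,0,0,0]'; python3 st.py; python3 -m jog '[0,-0.005,0,0.25,0.028,0.1,0, 0,0,0,0,0,0,0, 0,0,0,0,0,0,0]'; python3 st.py
python3 - <<'E'
from h import *
cv2.imwrite("pics/scene6.png",robot.get_image("scene")[:,:,::-1])
E
python3 pe.py pics/scene6.png
```

```text
time: 14.1
ee_pos: [0.5342, 0.0327, 0.0522]
tcp_rot: [-0.128, 2.159, -2.166]
wrist_force: [-30.1, 2.5, 13.6]
grip_width: 0.0188
t 14.1 tcp [534.2  32.7  52.2] yaw 0.1156 down [-0.002 -0.003 -1.   ] F [-30.1   2.5  13.6] w 18.8 j6 -0.24
time: 14.35
ee_pos: [0.5343, 0.0327, 0.0523]
tcp_rot: [-0.127, 2.159, -2.167]
wrist_force: [-34.0, 2.9, 13.7]
grip_width: 0.0187
t 14.35 tcp [534.3  32.7  52.3] yaw 0.115 down [-0.002 -0.004 -1.   ] F [-34.    2.9  13.7] w 18.7 j6 -0.24
time: 14.72
ee_pos: [0.5344, 0.0326, 0.0523]
tcp_rot: [-0.126, 2.159, -2.168]
wrist_force: [-38.8, 3.5, 16.0]
grip_width: 0.0183
t 14.725 tcp [534.4  32.6  52.3] yaw 0.1143 down [-0.002 -0.004 -1.   ] F [-38.8   3.5  16. ] w 18.3 j6 -0.24
-70 near 2.5 far 47.5 | -60 near 2.5 far 47.5 | -50 near 3.0 far 47.5 | 50 near 1.75 far 45.75 | 55 near 1.75 far 45.75 | 60 near 1.5 far 45.0 | 65 near 1.25 far 46.0 | 70 near 1.5 far 46.25 |
```

```bash
python3 - <<'E'
from h import *
a=cv2.imread("pics/scene0.png").astype(int);b=cv2.imread("pics/scene6.png").astype(int)
for n,(x,y,w,h) in dict(pot=(378,174,30,28),mug=(95,275,48,60),can=(430,135,30,45),decoys=(135,235,28,40),yellow=(186,222,20,36),candle=(330,272,38,58)).items(): print(n,np.abs(a-b)[y:y+h,x:x+w].mean().round(1))
robot.close_job()
E
python3 st.py
```

```text
pot 6.1
mug 8.5
can 6.0
decoys 12.2
yellow 27.4
candle 10.7
the job is handed in; nothing more can be done
the job is handed in; nothing more can be done
```

The job is handed in. I gripped the white key between its decoys and dipped its foot about 35 mm deep into the oil pot, near the centre and without contact. I then lowered it into the gap in front of the shortest (middle) stop until it touched the bed, and pushed the plaque against the fence. The arm still grips the key (100 N set) and presses with about 39 N, at about 15 s of the 54 s allowed.

**Last checks**
- **Flush:** the plaque stopped moving while the push rose from about 11 to 39 N. An image fit taken at 28 N put its near edge parallel to the fence to 0.6 mrad (fit error 1 to 3 mrad).
- **Upright and square:** tool tilt was below 0.3 degrees, and its yaw was within about 0.2 degrees of my estimates of the bed's.

**What disagreed**
- **Edge to fence:** this measured 50.8 mm against an ideal 50, and the near edge at about +2 mm against +5 in the bed frame. I put both down to camera bias and relied on the force reading.
- **Starting skew:** the two cameras disagreed on which way the plaque was askew.
- **Foot height:** the touchdown height was about 3 mm above what the camera-measured grip height implied. It did fit the arm's own reading at the grasp.
- **Bystanders:** before and after images barely differ at the pot and can (average 6 grey levels). They differ more at the purple decoy (12) and the yellow decoy (27). The decoys were standing just after the lift, so I took this to be moving shadow, but I did not look again at the end.

I viewed 11 pictures, one past the budget.

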